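Clamp the sharpening stone coarse side up

TASK

The two-grit sharpening stone is standing on its long narrow edge. Tip it over on the table so that it lies flat with its dark coarse face up, then lay it flat in the bed of the stone holder, between the corner lugs. Then lock it in: lift the blue sliding jaw by its black grip over the yellow detent bumps, slide it to the end of its travel towards the stone and let it down fully behind the bumps; leave the timer, the sauce cup and the yoghurt tub beside it standing where they are.

Things in the scene. Friction and masses are not known exactly. Their poses are not given: they have to be found in the camera images.
- stone_center (a point): Sharpening stone, loose, 150 x 50 x 26 mm, 0.25 to 0.42 kg, one large face tan (fine), the other dark grey (coarse). Point: its centre; x along the 50 mm width, y along the 150 mm length, z from dark to tan face. Starts on its long narrow edge, 50 mm high, turned any way; pushed level on a large face near the top it tips over its foot and drops flat. Dark face up, its z points down.
- holder: Stone holder, a fixed grey base 260 (x) x 84 (y) mm, its floor 12 mm over the table. Origin: centre of the underside; x runs from the jaw to the fixed steel end stop, z up. The stop's inner face is at x = +115 mm and rises 17 mm over the floor. Two yellow detent bumps, 12 mm long and 8 mm high over the floor, centred at x = -78, y = +-36 mm.
- bed (a point): Point on the holder's floor below where the stone's centre belongs (40 mm ahead of the holder's origin), axes as the holder's. The stone lies flat, length along x. Four corner lugs (20 mm long, 15 mm high, lips flared out) centred at x = +-58 mm have inner faces at y = +-28 mm, 3 mm play a side; between them the sides are open for the fingers. Jaw open: 47 mm spare length.
- jaw_grip (a point): Black ribbed grip block on the blue jaw, 22 mm along the holder's x, 40 mm across, 46 mm high. Point: on its middle line, 21 mm below its top; jaw down, it is 64 mm over the table and the block's underside 39 mm. Axes as the holder's. The jaw's face is 15 mm ahead (+x). Lifting takes 3 to 4 N, sliding about 1 N.
- carriage (a joint): Slide of the jaw towards the stone (holder's +x), m: 0 fully open, 0.044 end of travel, 3 mm short of a stone that touches the end stop (it can push the stone along). Starts at 0 to 0.003. With the jaw down the bumps hold it within 0 to 0.004; past them it comes fully down only at 0.038 to 0.044.
- jaw (a joint): Lift of the jaw, m: 0 fully down, 0.022 fully up. It must be above 0.008 to cross the bumps; a light spring and its weight bring it down when let go.
- timer: White kitchen timer, 66 mm across, 53 mm high; bystander. Origin at the centre of its underside.
- tub_1: Yoghurt tub with blue and red print, the one beside the sauce cup (not the one by the sink), 72 mm across, 71 mm high; bystander. Origin at the centre of its underside.
- ramekin_0: Small steel sauce cup, 65 mm across, 37 mm high; bystander. Origin at the centre of its underside.

How it is judged:
By the outcome, as a careful person would: the job done as asked, in the order asked, and still so for the second after the job is handed in, with the robot touching nothing.
It also fails if it takes over 69 s, if anything falls off the work surface, if the arm or the gripper's body presses on something with over 40 N, if the wrist force passes 120 N, or if a joint passes its speed limit or range.

ROBOT

A 6-joint arm with a two-finger parallel gripper is mounted at the origin on a cart in front of the work surface, level with it; the furniture and walls round the work are solid. World frame = base frame: x ahead of the robot, y to its left, z up, the work surface at z = 0. Lengths are in m, angles in rad, forces in N, time in s.
With the tool pointing down it reaches from about 0.25 to 0.725 m from the base axis. Payload 4 kg.
Tool frame: the origin (TCP) lies at the very end of the fingers, on their centre line; the grasp point (between the pads) lies bot.grasp_offset behind it (bot.grasp_offset is the distance from the TCP to the grasp point, in m); z points along the fingers, y is the direction in which the jaws open and shut (so a half turn about z gives the same grasp; the last joint's range is limited). The gripper opens to 85 mm and grips with 20 to 120 N. Pads are 22 mm wide; open, the fingers measure 114 mm over their backs; the gripper's body (76 mm by 85 mm) begins 54 mm behind the grasp point. The pads swing forward as they close: fully open they stand 13 mm farther back than shut.
Start: joints at [-1.137, 0.241, 0.005, 1.335, 0, 1.571], TCP at [0.21, -0.454, 0.231] pointing down, gripper open.
Joint ranges: [-2.72, 2.72], [-1.05, 1.87], [-1.09, 1.28], [-1.99, 2.15], [-1.42, 1.44], [-3.14, 3.14]. Speed limits (rad/s): [2.79, 2.79, 3.14, 3.14, 3.14, 3.14].

INTERFACE

Orientations are given as a unit quaternion [x, y, z, w].
In Python, from workcell import bot gives the robot as it stands. The module is installed in compiled form; this text tells all that it offers.
- The arm moves only by the shell command python3 -m jog 'ROWS' [OPENING]. ROWS is JSON, a list that holds one entry, the list of rows, each a list of 6 numbers: the shift along the tool's x, y, z in m, then the turn, a rotation vector about the tool's x, y, z in degrees. In form: [[[dx, dy, dz, wx, wy, wz], ...]]. A call has 1 to 12 rows; each row shifts and turns the pose as measured when the row begins, along the tool's axes as they then stand; what a row does not reach is not made up. A row lasts 1/8 s, in which the tool goes at most 62.5 mm and 10.7 degrees, less where a joint would pass 70% of its speed; a pose out of reach is approached as far as the arm can. A call is refused whole if a number of a shift passes 0.0625 or a number of a turn 10.7, either way. A call with a gripper value outside its range is refused whole. OPENING is the finger opening in m, from 0 to 0.0854, set as the call begins (- or left out, the last holds). The fingers move at their own pace and stop on an object; the grip force is fixed at half the most. Time passes only in rows, so rows that do not move let the fingers close. It gives the time, the measured TCP pose, the force and the opening at its end, in the units of the state.
- bot.get_obs(): the state, without advancing time (a new reading comes with each control period).
- bot.camera(name): name is "side" or "top"; returns a dict with "pixels" (400x640x3 uint8, red, green, blue), "fx", "fy", "cx", "cy" (pixels), "k1" (the pictures are not rectified: a ray, as slopes to the right and down, at radius r is drawn at 1 + k1 r^2 times it, then the intrinsics apply), "rvec" (rotation vector, rad) and "tvec" (3), from world to camera coordinates, as OpenCV has them. Camera axes: x right, y down, z forward; pixel columns grow to the right and rows downward; lengths in m; the calibration is good to about 2 mm. A picture is of the moment at which its call begins. There is no depth.
- bot.job_done(): hands the job in, once; it reports no verdict.
The state is a dict: "clock": time; "joint_pos": joint angles; "joint_vel": joint speeds; "tau": joint torques, N m; "eef_pos": TCP position; "tool_rot": TCP orientation; "ft_force": force on the tool from outside, world axes, zero at the start; "ft_torque": the same for the moment, N m; "grip_width": finger opening in m.
Only numpy, scipy, OpenCV 4.12 (cv2) and the standard library are available. Lean on these libraries where they do the work, as an engineer would, in place of code of your own. Each camera call takes 0.05 s, during which the arm holds its last target. There are 200 camera calls.

## Working session

There is one attempt and no reset: what is moved stays moved. The work goes in short steps, Python scripts to look and compute and a shell command to move; the robot and the scene stay as the last step left them, time stands still between calls to the robot, and variables do not carry over. Pictures are saved under pics/ and viewed, on a budget of 10 in all, crops included, one or two more only if the job needs it, and the job is handed in when it is done.

```bash
mkdir -p pics; cat > h.py <<'E'
import numpy as np, cv2
from workcell import bot
from scipy.spatial.transform import Rotation as R
def cam(n):
    c=bot.camera(n); return c
def ray(c,u,v):
    a=np.array([(u-c['cx'])/c['fx'],(v-c['cy'])/c['fy']]); s=a.copy()
    for _ in range(20): s=a/(1+c['k1']*(s@s))
    M=cv2.Rodrigues(np.array(c['rvec'],float))[0]; t=np.array(c['tvec'],float).ravel()
    return -M.T@t, M.T@np.array([s[0],s[1],1])
def atz(c,u,v,z):
    o,d=ray(c,u,v); return o+d*(z-o[2])/d[2]
def proj(c,P):
    M=cv2.Rodrigues(np.array(c['rvec'],float))[0]; t=np.array(c['tvec'],float).ravel()
    q=M@np.array(P,float)+t; s=q[:2]/q[2]; s=s*(1+c['k1']*(s@s)); return np.array([c['fx']*s[0]+c['cx'],c['fy']*s[1]+c['cy']])
def save(c,name,box=None,k=1):
    p=c['pixels'][:,:,::-1]
    if box: p=p[box[1]:box[3],box[0]:box[2]]
    cv2.imwrite('pics/'+name,cv2.resize(p,None,fx=k,fy=k,interpolation=cv2.INTER_CUBIC))
def st():
    o=bot.get_obs(); print('t',o['clock'],'p',np.round(o['eef_pos'],4),'q',np.round(o['tool_rot'],4),'w',round(o['grip_width'],4),'F',np.round(o['ft_force'],1)); print('axes\n',np.round(R.from_quat(o['tool_rot']).as_matrix(),3),'j',np.round(o['joint_pos'],3))
E
python3 - <<'E'
from h import *
import pickle
d={n:cam(n) for n in('top','side')}; pickle.dump(d,open('c0.pkl','wb'))
for n in d: save(d[n],n+'0.png',None,1.25); print(n,d[n]['fx'],d[n]['k1'],ray(d[n],320,200))
print(bot.grasp_offset); st()
E
```

```text
top 377.51842598597824 -0.04610088425246558 (array([ 0.58118362, -0.03420078,  0.92628229]), array([ 0.09515374, -0.02280044, -0.9952621 ]))
side 385.20565022595497 -0.0029091059969500277 (array([ 0.39313955, -0.61741629,  0.63704104]), array([ 0.31790627,  0.67363649, -0.66736037]))
0.0187
t 0.1 p [ 0.2099 -0.4532  0.2305] q [ 9.766e-01  2.152e-01 -2.000e-04 -1.000e-03] w 0.0854 F [-0.6 -0.7 -0.1]
axes
 [[ 0.907  0.42  -0.001]
 [ 0.42  -0.907  0.002]
 [-0.    -0.002 -1.   ]] j [-1.137  0.241  0.004  1.335 -0.     1.571]
```

View pics/top0.png

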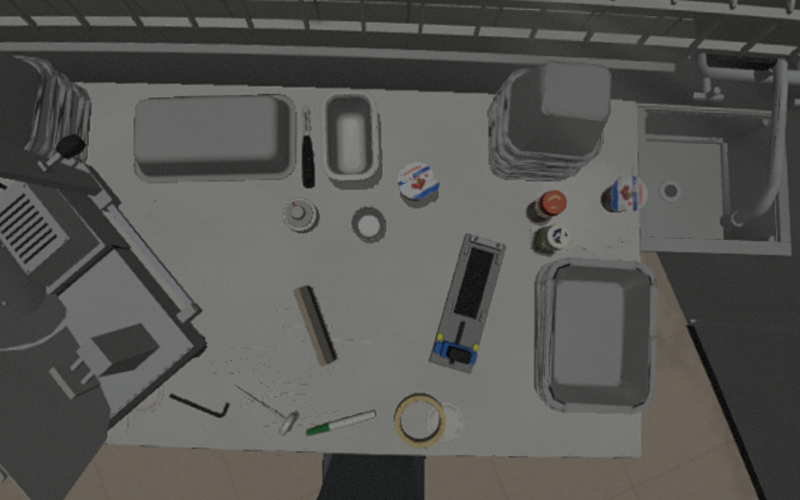

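View pics/side0.png

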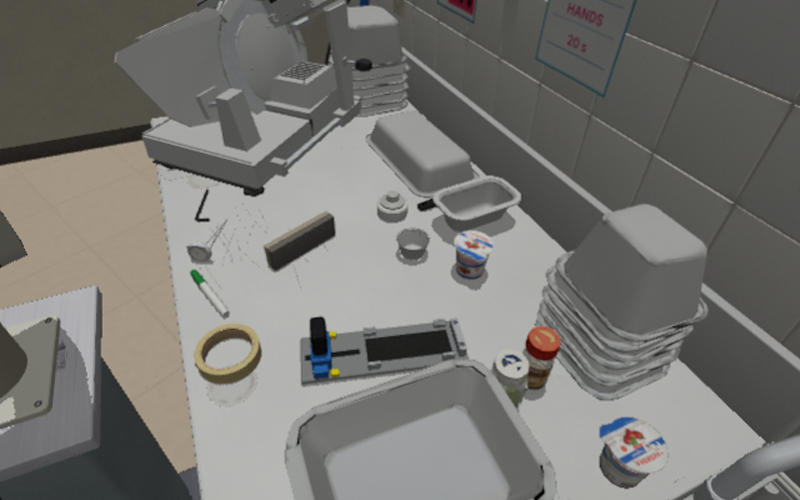

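The top view shows +x up and +y left. The stone's centre is near (315,325), with its dark face towards -y (the side view agrees). The holder's jaw is near (455,352) and its stop near (485,240).

```bash
python3 - <<'E'
from h import *
import pickle
d=pickle.load(open('c0.pkl','rb')); save(d['top'],'crop0.png',(225,180,415,305),4.2)
E
```

```text
(no output)
```

View pics/crop0.png

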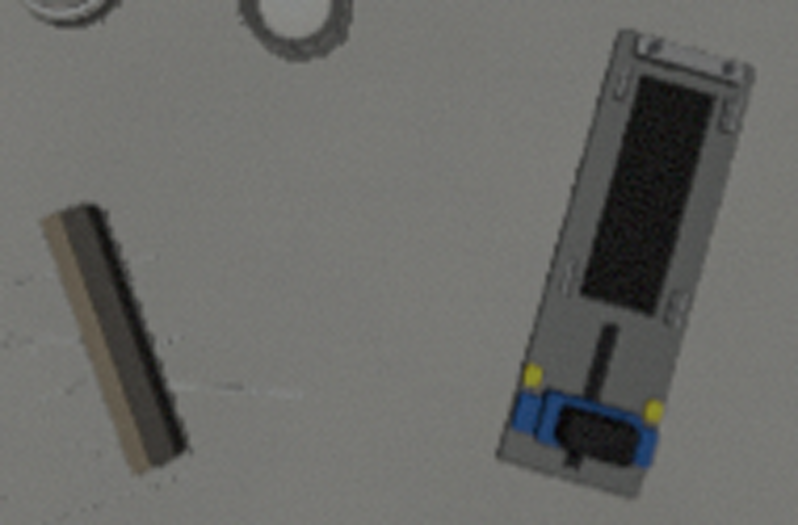

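```bash
python3 - <<'E'
from h import *
import pickle
c=pickle.load(open('c0.pkl','rb'))['top']
f=lambda u,v,z: atz(c,225+(u+.5)/4.2-.5,180+(v+.5)/4.2-.5,z)
S=[f(u,v,.05) for u,v in((42,218),(137,473),(172,458),(84,205))]
H=[f(u,v,.012) for u,v in((622,30),(753,65),(637,497),(498,458))]
B=[f(u,v,.02) for u,v in((533,376),(654,411))]
G=f(597,435,.085)
T={'timer':atz(c,300/1.25,215/1.25,.05),'cup':atz(c,369/1.25,225/1.25,.037),'tub':atz(c,418/1.25,182/1.25,.071)}
for n,a in(('S',S),('H',H)):
    a=np.array(a); print(n,np.round(a,4).tolist(),'cen',a.mean(0).round(4),'sides',np.linalg.norm(a-np.roll(a,-1,0),axis=1).round(4))
    for i,j in((0,1),(1,2),(3,2),(0,3)):
        e=a[j]-a[i]; print(np.degrees(np.arctan2(e[1],e[0])).round(1))
print('B',np.round(B,4),'mid',np.mean(B,0)); print('G',G); print(T)
E
```

```text
S [[0.5858, 0.141, 0.05], [0.4489, 0.0831, 0.05], [0.4576, 0.0644, 0.05], [0.5936, 0.1182, 0.05]] cen [0.5215 0.1017 0.05  ] sides [0.1486 0.0206 0.1463 0.0241]
-157.1
-65.3
-158.4
-71.0
H [[0.7051, -0.1834, 0.012], [0.687, -0.2606, 0.012], [0.4371, -0.1967, 0.012], [0.4572, -0.1167, 0.012]] cen [ 0.5716 -0.1893  0.012 ] sides [0.0793 0.2579 0.0825 0.2567]
-103.2
165.7
-104.1
165.0
B [[ 0.5048 -0.1348  0.02  ]
 [ 0.4868 -0.2041  0.02  ]] mid [ 0.4957716  -0.16942031  0.02      ]
G [ 0.48032872 -0.16198681  0.085     ]
{'timer': array([0.72509013, 0.13499559, 0.05      ]), 'cup': array([0.71209907, 0.00568062, 0.037     ]), 'tub': array([ 0.79012498, -0.08347213,  0.071     ])}
```

Measurements are consistent: the stone is at about (0.522, 0.100), yaw 22°. The holder is at (0.572, -0.189), yaw -14.5°, and the bump positions agree. I'll move to the dark side of the stone and push it over towards +y.

```bash
python3 -m jog '[[[0.043,-0.026,0,0,0,2.6],[0.043,-0.026,0,0,0,0],[0.043,-0.026,0,0,0,0],[0.043,-0.026,0,0,0,0],[0.043,-0.026,0,0,0,0],[0.043,-0.026,0,0,0,0],[0.043,-0.026,0,0,0,0],[0.043,-0.026,0,0,0,0],[0.043,-0.026,0.02,0,0,0],[0.043,-0.026,0.02,0,0,0],[0.043,-0.026,0.02,0,0,0],[0,0,0,0,0,0]]]' 0; python3 -c "
from h import *
st(); M=R.from_quat(bot.get_obs()['tool_rot']).as_matrix(); print(M.T@(np.array([.544,.0467,.04])-bot.get_obs()['eef_pos']))"
```

```text
clock: 1.6
eef_pos: [0.5471, 0.0051, 0.1642]
tool_rot: [0.982, 0.19, -0.002, -0.002]
ft_force: [-1.6, -0.0, 0.8]
grip_width: -0.0003
t 1.6 p [0.5471 0.0051 0.1642] q [ 0.9817  0.1902 -0.0025 -0.0024] w -0.0003 F [-1.6 -0.   0.8]
axes
 [[ 0.928  0.374 -0.006]
 [ 0.374 -0.928  0.004]
 [-0.004 -0.006 -1.   ]] j [0.007 0.374 0.013 1.216 0.004 2.766]
[ 0.01315874 -0.0390094   0.12434592]
```

```bash
python3 -m jog '[[[0.013,-0.015,0.04,0,0,0],[0,-0.015,0.04,0,0,0],[0,0,0.04,0,0,0],[0,0,0,0,0,0],[0,-0.012,0,0,0,0],[0,-0.012,0,0,0,0],[0,-0.012,0,0,0,0],[0,-0.012,0,0,0,0],[0,-0.010,0,0,0,0],[0,-0.010,0,0,0,0]]]' 0; python3 -m jog '[[[0,-0.010,0,0,0,0],[0,-0.005,0,0,0,0],[0,0,0,0,0,0],[0,0,0,0,0,0]]]'; python3 - <<'E'
from h import *
st(); save(cam('side'),'s1.png',(150,120,390,280),3.3)
E
```

```text
clock: 2.85
eef_pos: [0.5243, 0.1038, 0.0496]
tool_rot: [0.982, 0.189, 0.003, -0.001]
ft_force: [-0.5, -1.7, 4.2]
grip_width: 0.0
clock: 3.35
eef_pos: [0.5176, 0.1196, 0.0491]
tool_rot: [0.982, 0.189, 0.003, -0.001]
ft_force: [0.3, -0.3, -0.9]
grip_width: 0.0001
t 3.35 p [0.5176 0.1196 0.0491] q [ 0.9819  0.1894  0.0025 -0.0013] w 0.0001 F [ 0.3 -0.3 -0.9]
axes
 [[ 0.928  0.372  0.004]
 [ 0.372 -0.928  0.003]
 [ 0.005 -0.002 -1.   ]] j [ 2.260e-01  4.470e-01 -2.060e-01  9.130e-01  2.000e-03  2.986e+00]
```

View pics/s1.png

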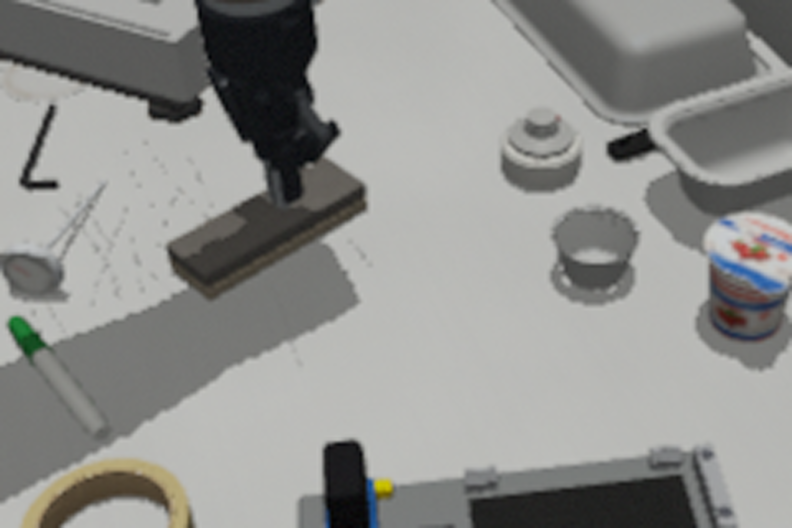

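The stone lies flat, dark face up (stone at about (270,230) in the crop). I'll retreat, turn the wrist half a turn for joint-6 margin, and look.

```bash
python3 -m jog '[[[0,0,-0.05,0,0,0],[-0.05,0.02,-0.05,0,0,0],[-0.06,0.03,0,0,0,-10.6],[-0.05,0.03,0,0,0,-10.6],[0,0,0,0,0,-10.6],[0,0,0,0,0,-10.6],[0,0,0,0,0,-10.6],[0,0,0,0,0,-10.6],[0,0,0,0,0,-10.6],[0,0,0,0,0,-10.6],[0,0,0,0,0,-10.6],[0,0,0,0,0,-10.6]]]' 0.08; python3 -m jog '[[[0,0,0,0,0,-10.6],[0,0,0,0,0,-10.6],[0,0,0,0,0,-10.6],[0,0,0,0,0,-10.6],[0,0,0,0,0,-10.6],[0,0,0,0,0,0]]]'; python3 - <<'E'
from h import *
import pickle
st(); c=cam('top');pickle.dump(c,open('c1.pkl','wb')); save(c,'t1.png',(205,170,325,290),5)
E
```

```text
clock: 4.9
eef_pos: [0.4171, -0.0154, 0.1442]
tool_rot: [0.437, 0.899, 0.002, 0.003]
ft_force: [-0.3, -1.0, -0.4]
grip_width: 0.0801
clock: 5.65
eef_pos: [0.417, -0.0175, 0.1442]
tool_rot: [-0.015, 1.0, 0.0, 0.004]
ft_force: [0.7, -0.2, 0.4]
grip_width: 0.0801
t 5.65 p [ 0.417  -0.0175  0.1442] q [-1.510e-02  9.999e-01  1.000e-04  3.500e-03] w 0.0801 F [ 0.7 -0.2  0.4]
axes
 [[-1.    -0.03   0.007]
 [-0.03   1.     0.   ]
 [-0.007  0.    -1.   ]] j [-4.200e-02  1.360e-01 -3.630e-01  1.065e+00  1.000e-03 -7.300e-02]
```

View pics/t1.png

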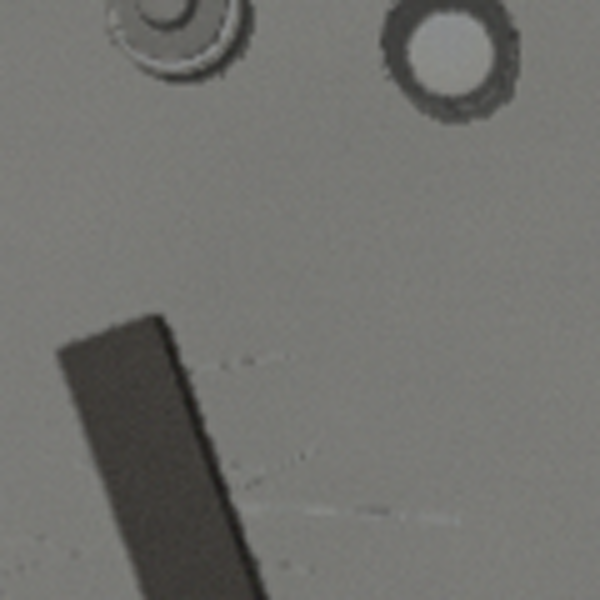

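```bash
python3 - <<'E'
from h import *
import pickle
c=pickle.load(open('c1.pkl','rb'))
f=lambda u,v: atz(c,205+(u+.5)/5-.5,170+(v+.5)/5-.5,.026)[:2]
A,B,C,D=f(58,350),f(160,315),f(147,599),f(253,599)
ang=lambda e:np.degrees(np.arctan2(e[1],e[0]))
print(A,B,ang(A-C),ang(B-D),ang(A-B)-90,np.linalg.norm(A-B))
y=np.radians((ang(A-C)+ang(B-D))/2); L=np.array([np.cos(y),np.sin(y)])
P=(A+B)/2-.075*L; print('cen',P,np.degrees(y)); o=bot.get_obs()
M=R.from_quat(o['tool_rot']).as_matrix(); print(M.T@(np.r_[P,.144]-o['eef_pos']), 'yaw tool x',ang(M[:2,0]))
E
```

```text
[0.56544077 0.18857006] [0.58347828 0.14092927] 22.37261965417514 20.616371949188853 20.73741226937723 0.05094111051615837
cen [0.50467557 0.13726878] 21.494495801681996
[-0.0922369   0.15207045  0.00090735] yaw tool x -178.31089592146347
```

```bash
python3 -m jog '[[[-0.031,0.051,0,0,0,0],[-0.031,0.051,0,0,0,0],[-0.030,0.050,0,0,0,0],[0,0,0,0,0,-9.9],[0,0,0,0,0,-9.9],[0,0,0.04,0,0,0],[0,0,0,0,0,0]]]' 0.08; python3 -c "
from h import *
st(); M=R.from_quat(bot.get_obs()['tool_rot']).as_matrix(); print(M.T@(np.array([.5047,.1373,.004])-bot.get_obs()['eef_pos']),np.degrees(np.arctan2(M[1,0],M[0,0])))"
```

```text
clock: 6.58
eef_pos: [0.5101, 0.1406, 0.1039]
tool_rot: [-0.18, 0.984, -0.001, 0.005]
ft_force: [0.3, -0.6, 0.1]
grip_width: 0.08
t 6.575 p [0.5101 0.1406 0.1039] q [-0.1797  0.9837 -0.001   0.0045] w 0.08 F [ 0.3 -0.6  0.1]
axes
 [[-0.935 -0.353  0.009]
 [-0.354  0.935 -0.   ]
 [-0.009 -0.004 -1.   ]] j [ 0.271  0.38  -0.147  1.035 -0.003 -0.091]
[ 0.00703508 -0.00085602  0.09982618] -159.2968041614713
```

```bash
python3 -m jog '[[[0.006,-0.001,0.035,0,0.5,-0.8],[0,0,0.035,0,0,0],[0,0,0.028,0,0,0],[0,0,0,0,0,0]]]' 0.08; python3 -m jog '[[[0,0,0,0,0,0],[0,0,0,0,0,0],[0,0,0,0,0,0],[0,0,0,0,0,0],[0,0,-0.005,0,0,0],[0,0,-0.04,0,0,0],[0,0,-0.04,0,0,0],[0,0,0,0,0,0]]]' 0.03; python3 - <<'E'
from h import *
st()
E
```

```text
clock: 7.08
eef_pos: [0.5107, 0.138, 0.0098]
tool_rot: [-0.183, 0.983, -0.001, 0.005]
ft_force: [0.4, 0.0, -0.4]
grip_width: 0.08
clock: 8.07
eef_pos: [0.5116, 0.1385, 0.102]
tool_rot: [-0.182, 0.983, -0.001, 0.007]
ft_force: [-0.4, 0.1, -2.7]
grip_width: 0.048
t 8.075 p [0.5116 0.1385 0.102 ] q [-0.1816  0.9833 -0.0011  0.0075] w 0.048 F [-0.4  0.1 -2.7]
axes
 [[-0.934 -0.357  0.015]
 [-0.357  0.934  0.001]
 [-0.014 -0.005 -1.   ]] j [ 0.266  0.38  -0.153  1.023 -0.003 -0.099]
```

```bash
python3 -m jog '[[[0.004,-0.040,0,0,0,0],[0.004,-0.052,0,0,0,0],[0.004,-0.052,0,0,0,0],[0.004,-0.052,0,0,0,0],[0.004,-0.052,0,0,0,0],[0.004,-0.052,0,0,0,0],[0.002,-0.052,0,0,0,0],[0,0,0,0,0,8.8],[0,0,0,0,0,8.8],[0,0,0,0,0,8.8],[0,0,0,0,0,8.8],[0,0,0,0,0,0]]]'; python3 - <<'E'
from h import *
st(); o=bot.get_obs(); M=R.from_quat(o['tool_rot']).as_matrix(); print(M.T@(np.array([.613,-.2,.102])-o['eef_pos']),np.degrees(np.arctan2(M[1,0],M[0,0])))
E
```

```text
clock: 9.57
eef_pos: [0.6057, -0.2088, 0.0792]
tool_rot: [0.133, 0.991, 0.003, -0.008]
ft_force: [-0.5, 0.7, -2.7]
grip_width: 0.0481
t 9.575 p [ 0.6057 -0.2088  0.0792] q [ 0.1331  0.9911  0.0031 -0.0076] w 0.0481 F [-0.5  0.7 -2.7]
axes
 [[-0.964  0.264 -0.014]
 [ 0.264  0.965  0.008]
 [ 0.016  0.004 -1.   ]] j [-0.333  0.625  0.192  1.155  0.003 -0.067]
[-0.00432082  0.01054119 -0.02279664] 164.70738528964276
```

```bash
python3 -m jog '[[[-0.004,0.0105,0,0.4,-0.9,-0.8],[0,0,0,0,0,0]]]'; python3 - <<'E'
from h import *
import pickle
st(); o=bot.get_obs(); M=R.from_quat(o['tool_rot']).as_matrix(); print(M.T@(np.array([.613,-.2,.079])-o['eef_pos']),np.degrees(np.arctan2(M[1,0],M[0,0])))
d={n:cam(n) for n in('top','side')}; pickle.dump(d,open('c2.pkl','wb'))
a=cv2.resize(d['top']['pixels'][175:300,340:410,::-1],None,fx=4.7,fy=4.7,interpolation=2)
b=cv2.resize(d['side']['pixels'][200:320,230:380,::-1],None,fx=3,fy=3,interpolation=2)
im=np.zeros((590,780,3),np.uint8); im[:a.shape[0],:a.shape[1]]=a[:590]; im[:b.shape[0],329:329+b.shape[1]]=b; cv2.imwrite('pics/p2.png',im)
E
```

```text
clock: 9.82
eef_pos: [0.6119, -0.1986, 0.0773]
tool_rot: [0.124, 0.992, -0.001, -0.001]
ft_force: [0.4, -0.2, -2.6]
grip_width: 0.0482
t 9.825 p [ 0.6119 -0.1986  0.0773] q [ 0.1238  0.9923 -0.0012 -0.0012] w 0.0482 F [ 0.4 -0.2 -2.6]
axes
 [[-0.969  0.246 -0.003]
 [ 0.246  0.969 -0.002]
 [ 0.002 -0.003 -1.   ]] j [-0.313  0.62   0.179  1.131 -0.003 -0.064]
[-0.0013932  -0.00105579 -0.00171592] 165.775207069663
```

View pics/p2.png

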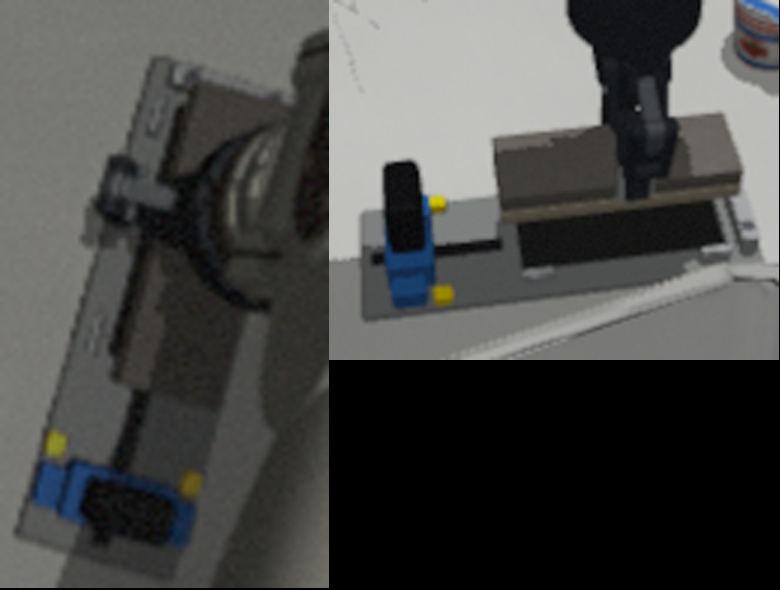

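```bash
python3 - <<'E'
from h import *
import pickle
d=pickle.load(open('c2.pkl','rb')); y=np.radians(-14.3); X=np.array([np.cos(y),np.sin(y)]); Y=np.array([-X[1],X[0]])
C=np.array([.6061,-.1971])
for sx in(1,-1):
  for sy in(1,-1):
    P=C+.075*sx*X+.025*sy*Y
    for z in(.0935,.0675):
      t=proj(d['top'],[*P,z]); s=proj(d['side'],[*P,z]); print(sx,sy,z,((t-[340,175])*4.7).round(),((s-[230,200])*3+[329,0]).round())
t,s=d['top'],d['side']
f=lambda u,v,z:atz(t,340+u/4.7,175+v/4.7,z)[:2]; g=lambda u,v,z:atz(s,230+(u-329)/3,200+v/3,z)[:2]
print('rear-left',f(113,383,.0935),'front-left',f(195,82,.0935)); 
for q in((495,136),(725,115),(741,178),(502,208)): print(g(*q,.0935))
# bumps in both
print('bumps',f(57,444,.02),f(191,485,.02),g(438,203,.02),g(443,295,.02))
E
```

```text
1 1 0.0935 [198.  76.] [725. 104.]
1 1 0.0675 [188.  82.] [721. 131.]
1 -1 0.0935 [299. 105.] [745. 164.]
1 -1 0.0675 [286. 110.] [741. 191.]
-1 1 0.0935 [115. 382.] [491. 131.]
-1 1 0.0675 [107. 379.] [493. 159.]
-1 -1 0.0935 [217. 411.] [500. 194.]
-1 -1 0.0675 [207. 408.] [502. 221.]
rear-left [ 0.53920463 -0.15354784] front-left [ 0.68194234 -0.18992008]
[ 0.54040354 -0.1588279 ]
[ 0.68061441 -0.19988577]
[ 0.66459577 -0.24861506]
[ 0.52463925 -0.21279459]
bumps [ 0.50402313 -0.13621759] [ 0.48511752 -0.20484343] [ 0.50470907 -0.1373052 ] [ 0.48495436 -0.20664379]
```

```bash
python3 -m jog '[[[-0.002,-0.0013,0,0,0,0.4],[0,0,0.015,0,0,0],[0,0,0.010,0,0,0],[0,0,0,0,0,0]]]'; python3 - <<'E'
from h import *
import pickle
st(); d={n:cam(n) for n in('top','side')}; pickle.dump(d,open('c3.pkl','wb'))
o=bot.get_obs();M=R.from_quat(o['tool_rot']).as_matrix();print(np.degrees(np.arctan2(M[1,0],M[0,0])))
a=cv2.resize(d['top']['pixels'][180:275,350:415,::-1],None,fx=5.5,fy=5.5,interpolation=2)
b=cv2.resize(d['side']['pixels'][215:310,270:380,::-1],None,fx=4,fy=4,interpolation=2)
im=np.zeros((530,800,3),np.uint8); im[:a.shape[0],:a.shape[1]]=a[:530]; im[:b.shape[0],358:358+b.shape[1]]=b; cv2.imwrite('pics/p3.png',im)
E
```

```text
clock: 10.42
eef_pos: [0.6131, -0.2017, 0.0506]
tool_rot: [0.128, 0.992, -0.002, -0.001]
ft_force: [-0.5, -0.1, -2.0]
grip_width: 0.0484
t 10.425 p [ 0.6131 -0.2017  0.0506] q [ 0.1281  0.9918 -0.0015 -0.0014] w 0.0484 F [-0.5 -0.1 -2. ]
axes
 [[-0.967  0.254 -0.003]
 [ 0.254  0.967 -0.003]
 [ 0.002 -0.003 -1.   ]] j [-0.316  0.648  0.154  1.079 -0.003 -0.059]
165.28264050804012
```

View pics/p3.png

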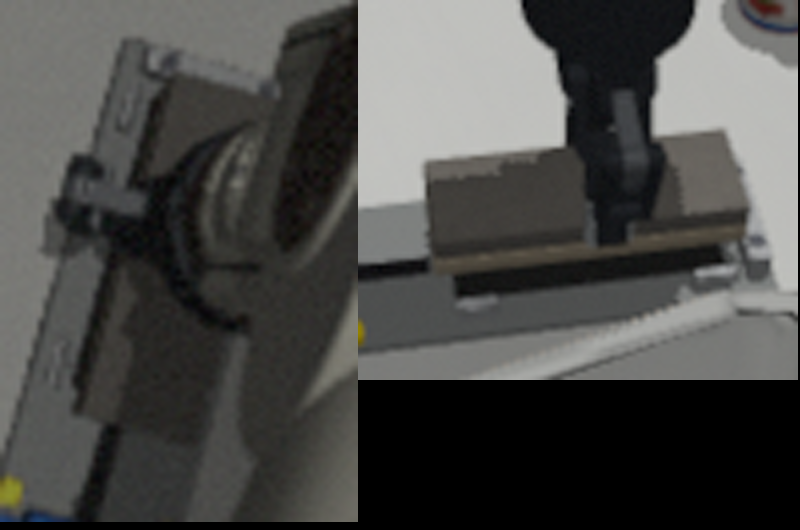

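```bash
python3 - <<'E'
from h import *
import pickle
d=pickle.load(open('c3.pkl','rb'));t,s=d['top'],d['side']
y=np.radians(-14.7); X=np.array([np.cos(y),np.sin(y)]); Y=np.array([-X[1],X[0]]); O=np.array([.4951,-.1705])+.118*X
hc=lambda P:np.round([(P[:2]-O)@X,(P[:2]-O)@Y],4)
f=lambda u,v,z:atz(t,350+u/5.5,180+v/5.5,z); g=lambda u,v,z:atz(s,270+(u-358)/4,215+v/4,z)
for z in(.058,.064): print(z,'FL',hc(f(165,78,z)),'RL',hc(f(78,415,z)),'side FL',hc(g(725,130,z)),'RL',hc(g(427,162,z)),'RR',hc(g(434,247,z)),'FR',hc(g(745,212,z)))
print('lugs L', hc(f(133,85,.027)),hc(f(128,125,.027)),hc(f(60,345,.027)),hc(f(55,380,.027)))
print('lugs R side', hc(g(478,302,.027)),hc(g(715,270,.027)))
E
```

```text
0.058 FL [0.0686 0.0256] RL [-0.0777  0.0225] side FL [0.0736 0.026 ] RL [-0.0744  0.0277] RR [-0.0765 -0.023 ] FR [ 0.0703 -0.0249]
0.064 FL [0.0676 0.0264] RL [-0.0777  0.0235] side FL [0.0717 0.021 ] RL [-0.0747  0.0227] RR [-0.0767 -0.0275] FR [ 0.0685 -0.0293]
lugs L [0.0666 0.0336] [0.049 0.031] [-0.0513  0.0336] [-0.0664  0.0315]
lugs R side [-0.058  -0.0342] [ 0.0565 -0.0333]
```

Within about 1 mm laterally and 2–4 mm short of the stop, as wanted. I'll lower it now.

```bash
python3 -m jog '[[[0,0,0.007,0,0,0],[0,0,0.006,0,0,0],[0,0,0.004,0,0,0],[0,0,0,0,0,0]]]'; python3 -m jog '[[[0,0,0.003,0,0,0],[0,0,0.003,0,0,0]]]';python3 -m jog '[[[0,0,0.003,0,0,0],[0,0,0.0,0,0,0]]]'
```

```text
clock: 11.02
eef_pos: [0.6142, -0.2021, 0.0341]
tool_rot: [0.128, 0.992, -0.002, 0.0]
ft_force: [-0.8, 0.5, -3.1]
grip_width: 0.0482
clock: 11.28
eef_pos: [0.6146, -0.2022, 0.0283]
tool_rot: [0.128, 0.992, -0.002, 0.001]
ft_force: [-0.3, 0.5, -2.4]
grip_width: 0.0485
clock: 11.52
eef_pos: [0.6146, -0.2022, 0.0257]
tool_rot: [0.128, 0.992, -0.002, 0.001]
ft_force: [-0.5, 0.6, -1.5]
grip_width: 0.0479
```

```bash
python3 -m jog '[[[0,0,0.002,0,0,0],[0,0,0.0,0,0,0]]]'; python3 -m jog '[[[0,0,0.002,0,0,0],[0,0,0.0,0,0,0]]]';python3 -m jog '[[[0,0,0.002,0,0,0],[0,0,0.0,0,0,0]]]'
```

```text
clock: 11.78
eef_pos: [0.6147, -0.2022, 0.0259]
tool_rot: [0.128, 0.992, -0.002, 0.001]
ft_force: [-0.8, 1.2, -2.1]
grip_width: 0.0481
clock: 12.02
eef_pos: [0.6147, -0.2022, 0.0257]
tool_rot: [0.128, 0.992, -0.002, 0.002]
ft_force: [-0.9, 1.3, -1.5]
grip_width: 0.0485
clock: 12.28
eef_pos: [0.6146, -0.2022, 0.0256]
tool_rot: [0.128, 0.992, -0.002, 0.002]
ft_force: [-0.6, 0.5, -1.7]
grip_width: 0.0488
```

```bash
python3 -m jog '[[[0,0,0.003,0,0,0]]]'; python3 -m jog '[[[0,0,0.005,0,0,0]]]'
```

```text
clock: 12.4
eef_pos: [0.6147, -0.2022, 0.0254]
tool_rot: [0.128, 0.992, -0.002, 0.002]
ft_force: [-12.0, 4.4, 27.5]
grip_width: 0.0477
clock: 12.52
eef_pos: [0.6147, -0.2022, 0.0253]
tool_rot: [0.128, 0.992, -0.002, 0.003]
ft_force: [-15.5, 4.7, 35.7]
grip_width: 0.0483
```

```bash
python3 -m jog '[[[0,0,0,0,0,0]]]'; python3 - <<'E'
from h import *
import pickle
d={n:cam(n) for n in('top','side')}; pickle.dump(d,open('c4.pkl','wb'))
a=cv2.resize(d['top']['pixels'][180:275,350:415,::-1],None,fx=5.5,fy=5.5,interpolation=2)
b=cv2.resize(d['side']['pixels'][215:310,270:380,::-1],None,fx=4,fy=4,interpolation=2)
im=np.zeros((530,800,3),np.uint8); im[:a.shape[0],:a.shape[1]]=a[:530]; im[:b.shape[0],358:358+b.shape[1]]=b; cv2.imwrite('pics/p4.png',im)
E
```

```text
clock: 12.65
eef_pos: [0.6147, -0.2022, 0.0262]
tool_rot: [0.128, 0.992, -0.002, 0.004]
ft_force: [-0.1, 0.0, -4.0]
grip_width: 0.0482
```

View pics/p4.png

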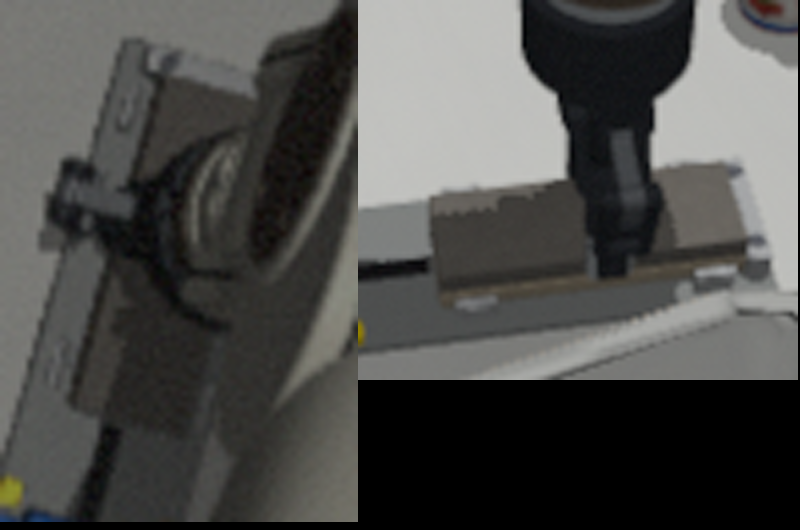

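The stone is between the lugs, low against the floor, with its front end just behind the stop. I'll release and retreat.

```bash
python3 -m jog '[[[0,0,0,0,0,0],[0,0,0,0,0,0],[0,0,-0.03,0,0,0],[0,0,-0.05,0,0,0],[0.04,0,-0.05,0,0,0],[0.06,0,-0.02,0,0,0],[0.06,0,0,0,0,0],[0.06,0,0,0,0,0],[0,0,0,0,0,0]]]' 0.065; python3 - <<'E'
from h import *
import pickle
st()
d={n:cam(n) for n in('top','side')}; pickle.dump(d,open('c5.pkl','wb'))
a=cv2.resize(d['top']['pixels'][180:302,340:410,::-1],None,fx=4.8,fy=4.8,interpolation=2)
b=cv2.resize(d['side']['pixels'][205:310,235:380,::-1],None,fx=3.1,fy=3.1,interpolation=2)
im=np.zeros((590,800,3),np.uint8); im[:a.shape[0],:a.shape[1]]=a[:590]; im[:b.shape[0],340:340+b.shape[1]]=b; cv2.imwrite('pics/p5.png',im)
E
```

```text
clock: 13.88
eef_pos: [0.3982, -0.1449, 0.1713]
tool_rot: [0.128, 0.992, -0.003, 0.004]
ft_force: [1.1, 0.4, -0.2]
grip_width: 0.065
t 13.875 p [ 0.3982 -0.1449  0.1713] q [ 0.1279  0.9918 -0.0026  0.0036] w 0.065 F [ 1.1  0.4 -0.2]
axes
 [[-0.967  0.254  0.007]
 [ 0.254  0.967 -0.006]
 [-0.008 -0.004 -1.   ]] j [-0.347  0.123 -0.302  1.138 -0.004 -0.09 ]
```

View pics/p5.png

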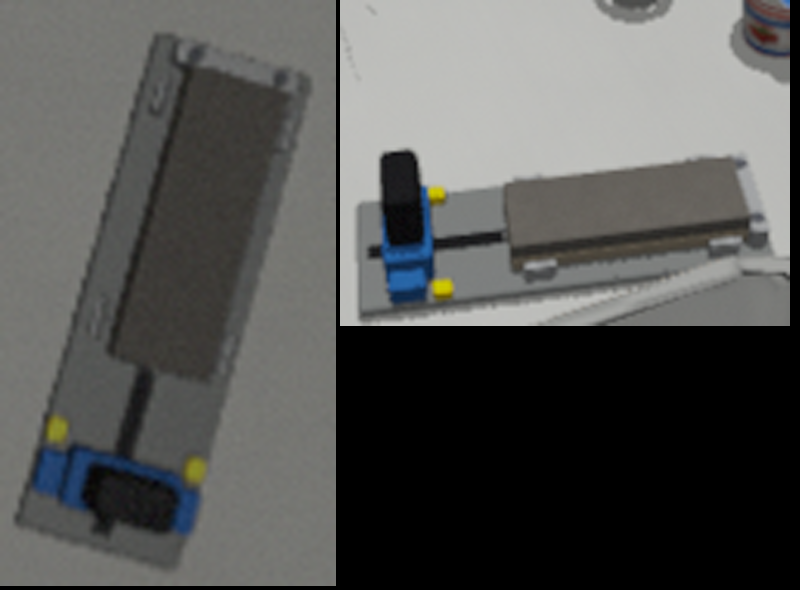

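```bash
python3 - <<'E'
from h import *
import pickle
d=pickle.load(open('c5.pkl','rb'));t,s=d['top'],d['side']
y=np.radians(-14.7); X=np.array([np.cos(y),np.sin(y)]); Y=np.array([-X[1],X[0]]); B0=np.array([.4951,-.1705]); O=B0+.118*X
hc=lambda P:np.round([(P[:2]-O)@X,(P[:2]-O)@Y],4)
f=lambda u,v,z:atz(t,340+u/4.8,180+v/4.8,z); g=lambda u,v,z:atz(s,235+(u-340)/3.1,205+v/3.1,z)
for z in(.038,): print(z,'top FL',hc(f(190,70,z)),'FR',hc(f(288,98,z)),'RL',hc(f(113,356,z)),'RR',hc(f(212,382,z)),'side FL',hc(g(737,160,z)),'RL',hc(g(506,187,z)),'RR',hc(g(513,250,z)),'FR',hc(g(748,217,z)))
q=[f(*p,.085) for p in((92,462),(180,482),(173,530),(88,510))]
print('grip',[hc(p)+[.118,0] for p in q],np.mean([hc(p)+[.118,0] for p in q],0),'(rel bump line)', np.mean(q,0))
print('grip side',[hc(g(*p,.085))+[.118,0] for p in((382,158),(412,155),(421,193),(386,197))])
o=bot.get_obs();M=R.from_quat(o['tool_rot']).as_matrix()
T=B0-.0145*X; print('target',T,M.T@(np.r_[T,.048]-o['eef_pos']))
E
```

```text
0.038 top FL [0.0706 0.0233] FR [ 0.071  -0.0273] RL [-0.0755  0.0218] RR [-0.074  -0.0283] side FL [0.0764 0.019 ] RL [-0.0735  0.0194] RR [-0.0744 -0.0286] FR [ 0.0718 -0.0261]
grip [array([-0.0065,  0.0248]), array([-0.004 , -0.0168]), array([-0.0259, -0.0196]), array([-0.028 ,  0.0206])] [-0.0161   0.00225] (rel bump line) [ 0.48007185 -0.16422011  0.085     ]
grip side [array([-0.0283,  0.0145]), array([-0.0106,  0.0142]), array([-0.0068, -0.015 ]), array([-0.0269, -0.0149])]
target [ 0.48107462 -0.16682051] [-0.07736244  0.00083697  0.12634202]
```

Stone corners at z=0.038 fit the bed within about 3 mm in length and 2–3 mm across, so it is flat in the bed. The jaw grip is at about (0.480, -0.165), so I'll grasp it across its 40 mm.

```bash
python3 -m jog '[[[-0.040,0.002,0,-0.3,0.4,0],[-0.036,0,0,0,0,0],[0,0,0.03,0,0,0],[0,0,0.03,0,0,0],[0,0,0,0,0,0]]]' 0.07;  python3 - <<'E'
from h import *
o=bot.get_obs();M=R.from_quat(o['tool_rot']).as_matrix(); st()
print(M.T@(np.r_[.4799,-.1654,.048]-o['eef_pos']))
E
```

```text
clock: 14.6
eef_pos: [0.4944, -0.1689, 0.1138]
tool_rot: [0.127, 0.992, -0.002, 0.011]
ft_force: [-0.3, -0.4, 0.1]
grip_width: 0.0701
t 14.6 p [ 0.4944 -0.1689  0.1138] q [ 0.1274  0.9918 -0.0017  0.0111] w 0.0701 F [-0.3 -0.4  0.1]
axes
 [[-0.967  0.253  0.022]
 [ 0.253  0.968 -0.006]
 [-0.022 -0.    -1.   ]] j [-3.300e-01  3.490e-01 -1.660e-01  1.034e+00  1.000e-03 -7.400e-02]
[ 0.01634546 -0.00023285  0.06541821]
```

```bash
python3 -m jog '[[[0.014,0,0,0,1.3,0],[0,0,0,0,0,0]]]' ;python3 -m jog '[[[0,0,0.02,0,0,0],[0,0,0,0,0,0]]]' ;  python3 - <<'E'
from h import *
o=bot.get_obs();M=R.from_quat(o['tool_rot']).as_matrix(); st()
print(M.T@(np.r_[.4799,-.1654,.048]-o['eef_pos']))
E
```

```text
clock: 14.85
eef_pos: [0.4824, -0.1659, 0.115]
tool_rot: [0.127, 0.992, -0.0, 0.0]
ft_force: [-0.2, 0.6, -0.5]
grip_width: 0.0702
clock: 15.1
eef_pos: [0.4843, -0.1666, 0.0975]
tool_rot: [0.127, 0.992, -0.001, 0.003]
ft_force: [0.2, -0.4, -0.2]
grip_width: 0.0702
t 15.1 p [ 0.4843 -0.1666  0.0975] q [ 0.1274  0.9918 -0.001   0.0032] w 0.0702 F [ 0.2 -0.4 -0.2]
axes
 [[-0.968  0.253  0.006]
 [ 0.253  0.968 -0.003]
 [-0.007 -0.001 -1.   ]] j [-3.310e-01  3.590e-01 -1.990e-01  1.007e+00 -1.000e-03 -7.500e-02]
[0.00490752 0.00012465 0.04949636]
```

```bash
python3 -m jog '[[[0.005,0,0.016,0,0.4,0],[0.002,0,0.016,0,0.3,0],[0.002,0,0.015,0,0.3,0],[0,0,0,0,0,0]]]' ; python3 -m jog '[[[0,0,0,0,0,0],[0,0,0,0,0,0],[0,0,0,0,0,0],[0,0,0,0,0,0]]]' 0.02;  python3 - <<'E'
from h import *
o=bot.get_obs();M=R.from_quat(o['tool_rot']).as_matrix(); st()
print(M.T@(np.r_[.4799,-.1654,.048]-o['eef_pos']))
E
```

```text
clock: 15.6
eef_pos: [0.4761, -0.1646, 0.0494]
tool_rot: [0.127, 0.992, -0.0, -0.004]
ft_force: [0.0, -0.2, 0.0]
grip_width: 0.0698
clock: 16.1
eef_pos: [0.4768, -0.1642, 0.0498]
tool_rot: [0.127, 0.992, 0.0, -0.004]
ft_force: [-0.6, 0.0, -1.5]
grip_width: 0.039
t 16.1 p [ 0.4768 -0.1642  0.0498] q [ 1.272e-01  9.919e-01  4.000e-04 -4.100e-03] w 0.039 F [-0.6  0.  -1.5]
axes
 [[-0.968  0.252 -0.008]
 [ 0.252  0.968  0.002]
 [ 0.008 -0.    -1.   ]] j [-0.331  0.411 -0.264  0.904 -0.001 -0.076]
[-0.00337628 -0.00041132  0.00176566]
```

```bash
python3 -m jog '[[[0,0,-0.006,0,0,0],[0,0,-0.006,0,0,0],[0,0,-0.006,0,0,0],[0,0,0,0,0,0]]]';  python3 - <<'E'
from h import *
o=bot.get_obs(); st(); X=np.array([.967,-.254])
print((o['eef_pos'][:2]-[.4768,-.1642])@X)
E
```

```text
clock: 16.6
eef_pos: [0.4766, -0.1642, 0.0688]
tool_rot: [0.127, 0.992, 0.0, -0.004]
ft_force: [0.5, 1.1, -4.1]
grip_width: 0.0393
t 16.6 p [ 0.4766 -0.1642  0.0688] q [ 1.272e-01  9.919e-01  4.000e-04 -4.400e-03] w 0.0393 F [ 0.5  1.1 -4.1]
axes
 [[-0.968  0.252 -0.009]
 [ 0.252  0.968  0.002]
 [ 0.009 -0.    -1.   ]] j [-0.331  0.387 -0.241  0.951 -0.001 -0.076]
-0.00022280854401839979
```

```bash
python3 -m jog '[[[-0.008,0,0,0,0,0],[-0.008,0,0,0,0,0],[-0.008,0,0,0,0,0],[-0.008,0,0,0,0,0],[0,0,0,0,0,0]]]';  python3 - <<'E'
from h import *
o=bot.get_obs(); st(); X=np.array([.967,-.254]); Y=np.array([.254,.967])
e=o['eef_pos'][:2]-[.4768,-.1642]; print(e@X,e@Y)
E
```

```text
clock: 17.23
eef_pos: [0.5093, -0.1728, 0.0676]
tool_rot: [0.127, 0.992, 0.0, -0.005]
ft_force: [1.0, 0.3, -2.7]
grip_width: 0.0389
t 17.225 p [ 0.5093 -0.1728  0.0676] q [ 1.273e-01  9.919e-01  4.000e-04 -5.300e-03] w 0.0389 F [ 1.   0.3 -2.7]
axes
 [[-0.968  0.253 -0.01 ]
 [ 0.252  0.968  0.002]
 [ 0.011 -0.001 -1.   ]] j [-0.326  0.448 -0.148  0.986 -0.001 -0.071]
0.03358065941677812 -0.00010039300087455714
```

```bash
python3 -m jog '[[[-0.006,0,0,0,0,0],[-0.004,0,0,0,0,0]]]';python3 -m jog '[[[-0.004,0,0,0,0,0]]]';  python3 - <<'E'
from h import *
o=bot.get_obs(); X=np.array([.967,-.254]); Y=np.array([.254,.967])
e=o['eef_pos'][:2]-[.4768,-.1642]; print(e@X,e@Y)
E
```

```text
clock: 17.48
eef_pos: [0.5188, -0.1753, 0.0672]
tool_rot: [0.127, 0.992, 0.0, -0.006]
ft_force: [-1.6, 1.0, -3.5]
grip_width: 0.0391
clock: 17.6
eef_pos: [0.5196, -0.1755, 0.0661]
tool_rot: [0.127, 0.992, 0.001, -0.01]
ft_force: [-9.2, 3.2, -3.0]
grip_width: 0.0394
0.0442253212564805 -6.970068547174568e-05
```

End of travel reached (44 mm, push force rising). Lowering.

```bash
python3 -m jog '[[[-0.001,0,0.005,0,-0.5,0],[-0.001,0,0.005,0,0,0],[-0.001,0,0.005,0,0,0]]]';python3 -m jog '[[[-0.001,0,0.003,0,0,0]]]';python3 -m jog '[[[-0.001,0,0.003,0,0,0]]]';  python3 - <<'E'
from h import *
o=bot.get_obs(); X=np.array([.967,-.254]); Y=np.array([.254,.967])
e=o['eef_pos'][:2]-[.4768,-.1642]; print(e@X,e@Y)
E
```

```text
clock: 17.98
eef_pos: [0.5191, -0.1754, 0.0494]
tool_rot: [0.127, 0.992, 0.001, -0.009]
ft_force: [-6.6, 1.4, 12.3]
grip_width: 0.0392
clock: 18.1
eef_pos: [0.5195, -0.1755, 0.049]
tool_rot: [0.127, 0.992, 0.001, -0.009]
ft_force: [-14.1, 5.2, 31.2]
grip_width: 0.0395
clock: 18.23
eef_pos: [0.5196, -0.1755, 0.0492]
tool_rot: [0.127, 0.992, 0.001, -0.009]
ft_force: [-13.1, 3.8, 23.5]
grip_width: 0.0393
0.04420142918313401 -2.141310267285328e-05
```

Down to the starting height (0.049). Release and retreat.

```bash
python3 -m jog '[[[0,0,0,0,0,0],[0,0,0,0,0,0],[0,0,0,0,0,0],[0,0,-0.03,0,0,0],[0,0,-0.05,0,0,0],[0.05,0,-0.05,0,0,0],[0.06,0,0,0,0,0],[0.06,0,0,0,0,0],[0.03,0,0,0,0,0],[0,0,0,0,0,0]]]' 0.07; python3 - <<'E'
from h import *
import pickle
d={n:cam(n) for n in('top','side')}; pickle.dump(d,open('c6.pkl','wb'))
a=cv2.resize(d['top']['pixels'][180:302,340:410,::-1],None,fx=4.8,fy=4.8,interpolation=2)
b=cv2.resize(d['side']['pixels'][150:310,235:410,::-1],None,fx=2.6,fy=2.6,interpolation=2)
im=np.zeros((590,800,3),np.uint8); im[:a.shape[0],:a.shape[1]]=a[:590]; im[:b.shape[0],340:340+b.shape[1]]=b; cv2.imwrite('pics/p6.png',im)
E
```

```text
clock: 19.48
eef_pos: [0.3379, -0.1287, 0.1806]
tool_rot: [0.127, 0.992, -0.001, 0.001]
ft_force: [-0.2, -1.0, 0.4]
grip_width: 0.07
```

View pics/p6.png

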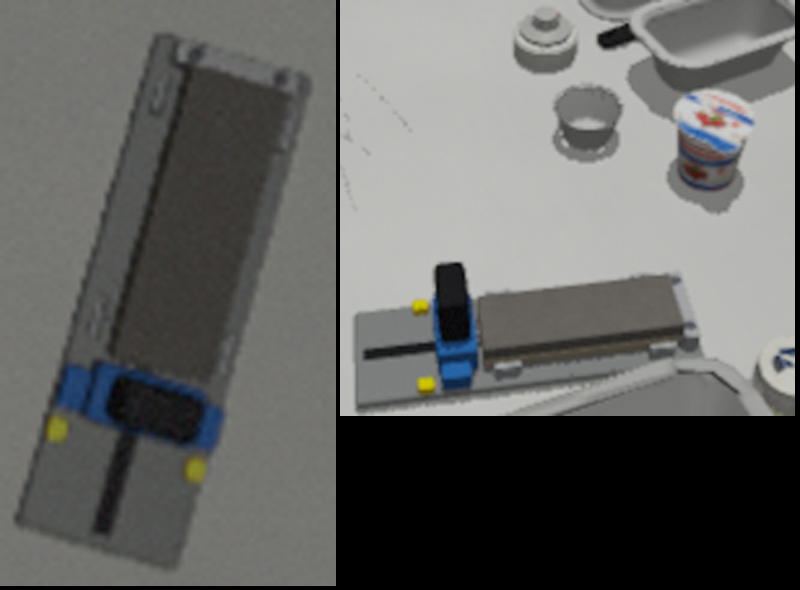

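```bash
python3 - <<'E'
from h import *
import pickle
s=pickle.load(open('c6.pkl','rb'))['side']; X=np.array([.967,-.254,0])
for p,n in (((382,158),(437,268)),((412,155),(464,265))):
    P=atz(s,235+(p[0]-340)/3.1,205+p[1]/3.1,.085)
    for c in(.040,.044): print(c,[proj(s,P+c*X+[0,0,dz]).round(1) for dz in(0,.008)],'seen',235+(n[0]-340)/2.6,150+n[1]/2.6)
print(bot.job_done())
E
```

```text
0.04 [array([270.3, 253.5]), array([270. , 250.6])] seen 272.3076923076923 253.0769230769231
0.044 [array([272.5, 253.2]), array([272.2, 250.4])] seen 272.3076923076923 253.0769230769231
0.04 [array([279.9, 252.5]), array([279.6, 249.7])] seen 282.6923076923077 251.9230769230769
0.044 [array([282. , 252.3]), array([281.8, 249.4])] seen 282.6923076923077 251.9230769230769
the job is handed in; nothing more can be done
None
```

The stone is locked in the holder, dark coarse face up, and I handed the job in at about 19.6 s on the robot's clock, well inside the 69 s limit.

- **Stone:** I tipped it over by pushing its dark face near the top. I then laid it in the bed, and the pictures show it flat between the corner lugs, against or very near the end stop. Before locking, its measured corners fitted the bed to about 3 mm in length and 2–3 mm across.
- **Jaw:** I lifted it about 19 mm by the black grip, slid it 44 mm until the push force rose at the end of travel, then lowered it back to its starting height. In the last picture the grip's pixel position fits 0.044 m of travel and fully down to within 1 px.
- **Bystanders:** The sauce cup, timer and tub stand upright in the last picture. I never touched them, but I did not measure their positions again.
- **Forces:** The highest readings I saw were about 39 N while seating the stone and 35 N while pressing the jaw down. These were at the wrist, at the end of each move, so anything higher during a move would not have shown.
- **Disagreement:** The stone sat about 8 mm lower in the gripper than I had worked out from the pictures, so I lowered it until it made contact. No checks failed.

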